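# Press the spice jar into the caddy insert

## Task

Put the red-capped spice jar away in the grey caddy insert on the worktop: set it upright over the smaller, right-hand one of the two round cutouts, press it straight down until it stands fully home on the cutout's floor, gripped by the sprung rubber lugs, and let go. The larger cutout is for the jar with the gold lid; do not knock that jar over.

Things in the scene. Friction and masses are not known exactly. Their poses are not given: they have to be found in the camera images.
- spice_centre (a point): Centre (on the axis, half-way up; z up) of the clear spice jar with the red cap: round and straight, 106 mm tall, 45 mm across body and cap alike, foot edge rounded (3 mm), 0.08 to 0.15 kg. It stands upright and loose on the worktop (z = 0), this point 53 mm above its underside. Grip it across 15 to 35 mm above this point: lower, its cap may meet the palm of the gripper.
- small_cutout (a point): Centre of the mouth of the smaller, right-hand round cutout, on top of the insert, 32 mm above the worktop; z up. 62 mm wide, 22 mm deep. Four sprung rubber lugs on its diagonals lean inward, 56 mm apart at their tops, 38 mm at their feet, so the jar may enter up to 5 mm off-centre. Over the last 10 mm it needs a push of about 10 N, more than its weight; then friction holds it.
- large_cutout (a point): Centre of the mouth of the larger round cutout (75 mm wide, not used), 93 mm from the smaller one, on top of the same insert: a fixed grey plate in a dark wooden tray, 139 x 199 mm, 32 mm high, with a straight empty slot along the far side.
- jar_centre (a point): Centre (half-way up) of the clear bystander jar with the wide gold lid: round, 59 mm across, 105 mm tall, standing loose near the spice jar (at least 90 mm from centre to centre). The coffee maker, some 0.33 m tall, stands to the left of both (y 0.04 to 0.2), the microwave behind them; a wall cupboard hangs farther left, over y = 0.5 and more: swing past these high and close in.
There are look-alikes about, which are no part of the job. What is shaped like the part that bears spice_centre but blue is not meant.

How it is judged:
By the outcome, as a careful person would: the job done as asked, in the order asked, and still so for the second after the job is handed in, with the robot touching nothing.
It also fails if it takes over 38 s, if anything falls off the work surface, if the arm or the gripper's body presses on something with over 40 N, if the wrist force passes 120 N, or if a joint passes its speed limit or range.

## Robot

A 7-joint arm with a two-finger parallel gripper is mounted at the origin on a cart in front of the work surface, level with it; the furniture and walls round the work are solid. World frame = base frame: x ahead of the robot, y to its left, z up, the work surface at z = 0. Lengths are in m, angles in rad, forces in N, time in s.
With the tool pointing down it reaches from about 0.425 to 0.95 m from the base axis. Payload 4.7 kg.
Tool frame: the origin (TCP) lies at the centre of the arm's flange, where the gripper is bolted on; the fingertips stand 173 mm ahead of it and the grasp point (between the pads) lies robot.grip_point_offset ahead of it (robot.grip_point_offset is the distance from the TCP to the grasp point, in m); z points along the fingers, y is the line along which they close (so a half turn about z gives the same grasp; the last joint's range is limited). The gripper opens to 85 mm and grips with 20 to 120 N. Pads are 22 mm wide; open, the fingers measure 114 mm over their backs; the gripper's body (76 mm by 85 mm) begins 54 mm behind the grasp point. The pads swing forward as they close: fully open they stand 13 mm farther back than shut.
Start: joints at [1.093, 0.469, -0.049, 1.532, 0.024, 1.141, -0.082], TCP at [0.293, -0.608, 0.405] pointing down, gripper open.
Joint ranges: [-2.59, 2.59], [-0.33, 1.99], [-1.39, 1.29], [0.1, 2.45], [-1.04, 4.18], [0.21, 1.99], [-2.66, 2.66]. Speed limits (rad/s): [2.57, 2.57, 3.14, 3.14, 3.14, 3.14, 3.14].

## Interface

Orientations are given as a 3x3 rotation matrix whose columns are the frame's x, y, z axes.
In Python, from station import robot gives the robot as it stands. The module is installed in compiled form; this text tells all that it offers.
- The arm moves only by the shell command python3 -m pendant 'ROWS'. ROWS is JSON, a list of rows, each a list of 7 numbers: the shift along the tool's x, y, z in cm, then the turn, a rotation vector about the tool's x, y, z in rad, then the opening in per cent of the stroke, from 0 (shut) to 100 (fully open). A call has 1 to 20 rows; each row shifts and turns the commanded pose from where the row before left it, along the tool's axes as they then stand; what a row does not reach is not made up. A row lasts 1/10 s, in which the tool goes at most 50 mm and 8.59 degrees, less where a joint would pass 70% of its speed; a pose out of reach is approached as far as the arm can. A call with a gripper value outside its range is refused whole. The fingers move at their own pace and stop on an object; the grip force is fixed at half the most. Time passes only in rows, so rows that do not move let the fingers close. It gives the time, the measured TCP pose, the force, the opening and the grip force at its end, in the units of the state.
- robot.get_obs(): the state, without advancing time (a new reading comes with each control period).
- robot.camera(name): name is "scene" or "top" or "wrist"; returns a dict with "image" (480x640x3 uint8, red, green, blue), "intrinsics" (3x3 intrinsics, pixels), "world_to_cam" (4x4, takes a point from world to camera coordinates). Camera axes: x right, y up, looking along -z (the intrinsics and any distortion apply to the point x, -y, -z); pixel columns grow to the right and rows downward; lengths in m; the calibration is good to about 2 mm. A picture is of the moment at which its call begins. There is no depth.
- robot.job_done(): hands the job in; it is judged then, once.
The state is a dict: "time": time; "qpos": joint angles; "joint_vel": joint speeds; "tau": joint torques, N m; "ee_pos": TCP position; "tcp_rot": TCP orientation; "force": force on the tool from outside, world axes, zero at the start; "ft_torque": the same for the moment, N m; "finger_gap": finger opening in m; "gripper_force": force on a finger pad.
Only numpy, scipy, OpenCV 4.12 (cv2) and the standard library are available. Lean on these libraries where they do the work, as an engineer would, in place of code of your own. Each camera call takes 0.05 s, during which the arm holds its last target. There are 200 camera calls.

## Working session

There is one attempt and no reset: what is moved stays moved. The work goes in short steps, Python scripts to look and compute and a shell command to move; the robot and the scene stay as the last step left them, time stands still between calls to the robot, and variables do not carry over. Pictures are saved under pics/ and viewed, at most 10 in all, crops included, and the job is handed in when it is done.

```bash
mkdir -p pics
cat > h.py <<'E'
import numpy as np, cv2
from station import robot
def snap(name, f):
    c=robot.camera(name); cv2.imwrite(f'pics/{f}.png',c['image'][:,:,::-1])
    np.savez(f'pics/{f}.npz',im=c['image'],K=c['intrinsics'],T=c['world_to_cam']); return c
def load(f):
    d=np.load(f'pics/{f}.npz'); return d['im'],d['K'],d['T']
def ray(f,uv):
    _,K,T=load(f); d=np.linalg.inv(K)@np.array([uv[0],uv[1],1.]); d=np.array([d[0],-d[1],-d[2]])
    R=T[:3,:3]; return -R.T@T[:3,3], R.T@d
def onz(f,uv,z):
    o,d=ray(f,uv); return o+d*(z-o[2])/d[2]
def tri(*fu):
    A=np.zeros((3,3));b=np.zeros(3);L=[]
    for f,uv in fu:
        o,d=ray(f,uv);d=d/np.linalg.norm(d);P=np.eye(3)-np.outer(d,d);A+=P;b+=P@o;L.append((P,o))
    p=np.linalg.solve(A,b); return p,[float(np.linalg.norm(P@(p-o))) for P,o in L]
def proj(f,p):
    _,K,T=load(f); c=T[:3,:3]@p+T[:3,3]; q=K@np.array([c[0],-c[1],-c[2]]); return q[:2]/q[2]
E
python3 - <<'E'
from h import *
for n in('scene','top','wrist'):
    c=snap(n,n+'0'); print(n,c['intrinsics'].round(1).tolist(),c['world_to_cam'].round(3).tolist())
print(robot.grip_point_offset,robot.get_obs())
E
```

```text
scene [[474.3, 0.0, 313.3], [0.0, 474.3, 231.3], [0.0, 0.0, 1.0]] [[-0.818, -0.575, 0.017, 0.271], [0.411, -0.563, 0.717, -0.393], [-0.402, 0.593, 0.697, -0.536], [0.0, 0.0, 0.0, 1.0]]
top [[599.6, 0.0, 321.1], [0.0, 599.6, 241.6], [0.0, 0.0, 1.0]] [[-0.106, -0.994, -0.004, -0.191], [0.97, -0.105, 0.218, -0.54], [-0.217, 0.019, 0.976, -0.806], [0.0, 0.0, 0.0, 1.0]]
wrist [[365.0, 0.0, 326.9], [0.0, 365.0, 245.2], [0.0, 0.0, 1.0]] [[0.434, -0.901, -0.001, -0.674], [0.862, 0.416, -0.289, 0.038], [0.26, 0.124, 0.957, -0.379], [0.0, 0.0, 0.0, 1.0]]
0.1547 {'time': 0.15, 'qpos': array([ 1.09307533,  0.46927371, -0.04859378,  1.53343198,  0.02409609,
        1.14100221, -0.08231634]), 'joint_vel': array([ 8.80389037e-05, -1.40332921e-03,  4.63679585e-04, -2.08922243e-03,
        6.89748982e-04,  1.26768255e-03, -7.64041112e-04]), 'tau': array([ 5.14118110e-04, -5.10763764e+01, -4.66500584e-02, -2.37976778e+01,
        1.07547370e-02,  5.46002673e-03, -4.11149847e-05]), 'ee_pos': array([ 0.29282633, -0.6079662 ,  0.40388519]), 'tcp_rot': array([[ 9.00956302e-01,  4.33909259e-01, -7.04727294e-04],
       [ 4.33909829e-01, -9.00955280e-01,  1.35806742e-03],
       [-4.56497475e-05, -1.52934750e-03, -9.99998830e-01]]), 'force': array([-0.71072283, -0.75522447,  0.23764327]), 'ft_torque': array([ 3.43178777e-02,  4.58861364e-02, -6.29167878e-05]), 'gripper_force': 0.0, 'finger_gap': 0.08516681584509861}
```

View pics/scene0.png

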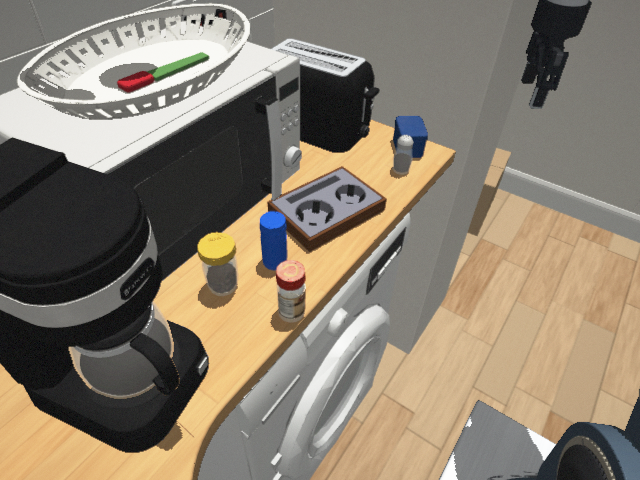

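View pics/top0.png

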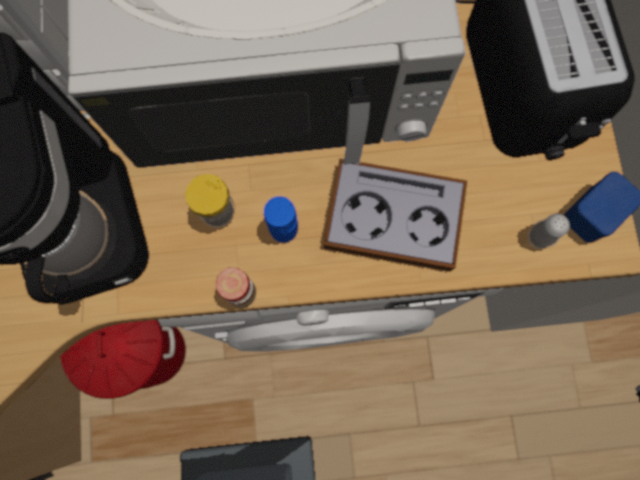

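The scene view shows the red-capped jar's cap top at about (291,270), the gold lid at (216,246), the blue look-alike at (273,240), and the cutouts at (315,213) and (350,193). In the top view these are at red (235,282), gold (208,195), blue (282,220), large (367,215) and small (428,226).

```bash
cat > m.py <<'E'
from h import *
def blob(f,roi,lo,hi,hull=True):
    im=load(f)[0]; hsv=cv2.cvtColor(im,cv2.COLOR_RGB2HSV); hsv[...,0]=(hsv[...,0].astype(int)+30)%180
    x0,y0,x1,y1=roi; m=cv2.inRange(hsv[y0:y1,x0:x1],lo,hi)
    m=cv2.morphologyEx(m,cv2.MORPH_OPEN,np.ones((2,2),np.uint8))
    cs,_=cv2.findContours(m,cv2.RETR_EXTERNAL,cv2.CHAIN_APPROX_NONE); cs=[c for c in cs if cv2.contourArea(c)>=6]
    h=cv2.convexHull(np.vstack(cs)); h=h+np.array([[x0,y0]]); e=cv2.fitEllipse(h)
    return e,cv2.boundingRect(h),m
E
python3 - <<'E'
from m import *
S={'red':dict(s=(270,255,315,325),t=(212,262,262,312),lo=(20,70,90),hi=(45,255,255)),
 'gold':dict(s=(190,225,245,275),t=(180,165,240,235),lo=(50,150,90),hi=(62,255,255)),
 'small':dict(s=(331,180,368,207),t=(403,201,451,250),lo=(0,0,0),hi=(180,255,85)),
 'large':dict(s=(292,195,336,231),t=(338,187,396,243),lo=(0,0,0),hi=(180,255,85))}
vis=[]
for k,v in S.items():
    for f,r in(('scene0',v['s']),('top0',v['t'])):
        e,b,m=blob(f,r,v['lo'],v['hi']); print(k,f,np.round(e[0],1),np.round(e[1],1),b)
        c=load(f)[0][r[1]:r[3],r[0]:r[2]].copy(); big=cv2.resize(c,None,fx=5,fy=5); 
        cv2.ellipse(big,((e[0][0]-r[0]+.5)*5,(e[0][1]-r[1]+.5)*5) and (((e[0][0]-r[0]+.5)*5,(e[0][1]-r[1]+.5)*5),(e[1][0]*5,e[1][1]*5),e[2]),(0,255,0),1)
        big=big[:295,:390]; t=np.zeros((300,200,3),np.uint8); s=cv2.resize(big,None,fx=min(200/big.shape[1],300/big.shape[0]),fy=min(200/big.shape[1],300/big.shape[0])); t[:s.shape[0],:s.shape[1]]=s; vis.append(t)
    if k in('small','large'):
        a=blob('scene0',v['s'],v['lo'],v['hi'])[0][0];b=blob('top0',v['t'],v['lo'],v['hi'])[0][0]
        print(tri(('scene0',a),('top0',b)),onz('top0',b,.032),onz('scene0',a,.032))
cv2.imwrite('pics/v1.png',np.vstack([np.hstack(vis[:4]),np.hstack(vis[4:])])[:,:,::-1])
E
```

```text
red scene0 [291.2 275.8] [30.8 31.9] (276, 261, 31, 31)
red top0 [233.1 285.2] [35.3 36.4] (216, 268, 36, 35)
gold scene0 [216.9 249.2] [32.8 38.6] (198, 233, 39, 33)
gold top0 [207.8 195.6] [42.  43.4] (186, 175, 44, 42)
small scene0 [346.4 191.5] [19. 40.] (331, 180, 35, 23)
small top0 [428.6 226.9] [38.7 41. ] (411, 208, 39, 39)
(array([ 0.53165545, -0.40886363,  0.03369412]), [0.00410158009785047, 0.004101580097850375]) [ 0.5281809  -0.41070077  0.032     ] [ 0.53672281 -0.40964349  0.032     ]
large scene0 [304.5 213. ] [36.1 56.9] (292, 195, 42, 36)
large top0 [367.4 215.6] [46.3 48. ] (347, 193, 45, 46)
(array([ 0.56696099, -0.31949578,  0.01895724]), [0.008870102502162797, 0.008870102502162707]) [ 0.55531148 -0.32178172  0.032     ] [ 0.56742341 -0.30539979  0.032     ]
```

View pics/v1.png

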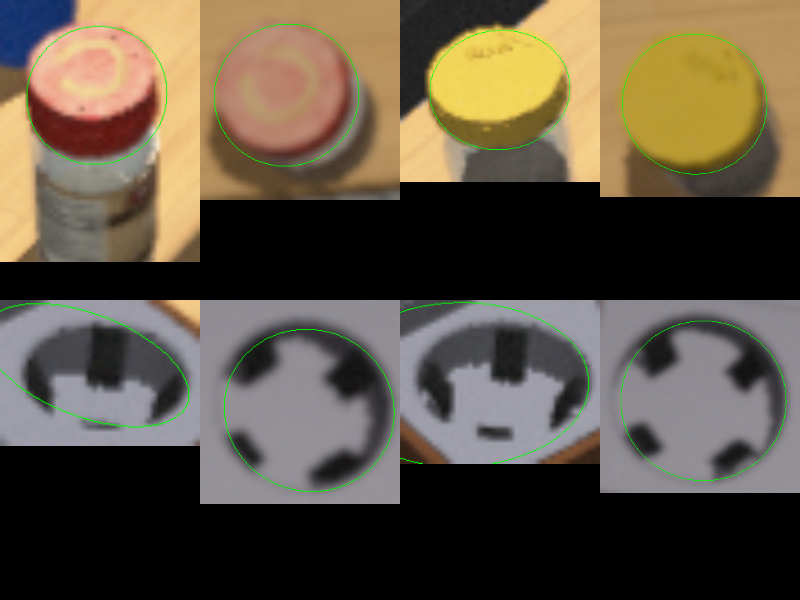

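The crops show the cap faces and rims clearly. The colour fits include the cap sides and the tray, so I'll take the top-face and rim centres: red at (291.2,271)/(232.5,284.3), gold at (216.1,245.9)/(207,195), small at (350.6,193.9)/(429,226.3) and large at (314.9,213.3)/(367.4,215.6).

Run:
```python
from h import *
for k,a,b,z in(('red',(291.2,271),(232.5,284.3),.106),('gold',(216.1,245.9),(207,195),.105),('small',(350.6,193.9),(429,226.3),.032),('large',(314.9,213.3),(367.4,215.6),.032),('blue',(272.5,219.5),(281,211),.11)):
    p,r=tri(('scene0',a),('top0',b)); print(k,p.round(4),np.round(r,4),onz('scene0',a,z).round(4),onz('top0',b,z).round(4))
im,K,T=load('wrist0'); print('wristcam',(-T[:3,:3].T@T[:3,3]).round(3))
```

```text
red [ 0.4609 -0.1222  0.1033] [0.0005 0.0005] [ 0.459  -0.1205  0.106 ] [ 0.4609 -0.1224  0.106 ]
gold [ 0.591  -0.0957  0.1011] [0.0001 0.0001] [ 0.5879 -0.0932  0.105 ] [ 0.5898 -0.0963  0.105 ]
small [ 0.5292 -0.4126  0.0276] [0.0009 0.0009] [ 0.5257 -0.4081  0.032 ] [ 0.529  -0.4114  0.032 ]
large [ 0.5561 -0.3229  0.0249] [0.0011 0.0011] [ 0.5506 -0.3167  0.032 ] [ 0.5554 -0.3218  0.032 ]
blue [ 0.5563 -0.1964  0.1024] [0.0002 0.0002] [ 0.5507 -0.1903  0.11  ] [ 0.5543 -0.1967  0.11  ]
wristcam [ 0.358 -0.576  0.373]
```

View pics/wrist0.png

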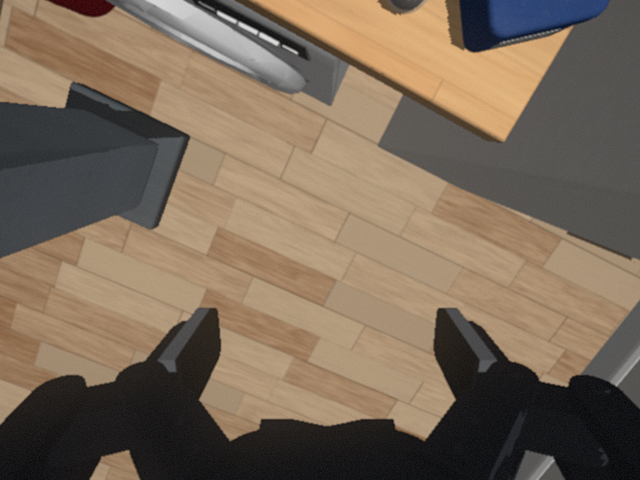

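Checks: cap heights come out at 0.103 and 0.101 m, the mouth at 0.028 m, and the cutouts 94 mm apart, all plausible. The wrist view shows only the floor and the worktop edge. I'll turn the tool first so the camera stays clear of the microwave, then work out the approach.

```bash
python3 -m pendant '[[0,0,0,0,0,0.15,100],[0,0,0,0,0,0.15,100],[0,0,0,0,0,0.15,100],[0,0,0,0,0,0.15,100],[0,0,0,0,0,0.15,100],[0,0,0,0,0,0.15,100],[0,0,0,0,0,0.15,100],[0,0,0,0,0,0.15,100],[0,0,0,0,0,0,100]]'
cat >> h.py <<'E'
def need(grip):
    "cm in tool axes from here to bring the grasp point to grip"
    o=robot.get_obs(); R=o['tcp_rot']; g=o['ee_pos']+R[:,2]*robot.grip_point_offset
    print('t',o['time'],'q',o['qpos'].round(2),'grip',g.round(4),'gap',round(o['finger_gap'],4),'F',o['force'].round(1),'tool z',R[:,2].round(4),'need cm',(R.T@(np.array(grip)-g)*100).round(2))
E
python3 -c "
from h import *
need([.461,-.122,.205])"
```

```text
time: 1.05
ee_pos: [0.2931, -0.608, 0.4043]
tcp_rot: [[0.731, -0.682, -0.001], [-0.682, -0.731, 0.0], [-0.001, 0.0, -1.0]]
force: [-0.0, 0.1, 0.2]
finger_gap: 0.0854
gripper_force: 0.0
t 1.05 q [ 0.91  0.47  0.21  1.55 -0.1   1.14 -1.18] grip [ 0.293  -0.6079  0.2496] gap 0.0854 F [-0.   0.1  0.2] tool z [-7.e-04  5.e-04 -1.e+00] need cm [-20.86 -46.99   4.47]
```

```bash
python3 -m pendant '[[-0.9,-2,0,0,0,0,100],[-1.6,-3.6,0,0,0,0,100],[-1.6,-3.6,0,0,0,0,100],[-1.6,-3.6,0,0,0,0,100],[-1.6,-3.6,0.3,0,0,0,100],[-1.6,-3.6,0.5,0,0,0,100],[-1.6,-3.6,0.5,0,0,0,100],[-1.6,-3.6,0.5,0,0,0,100],[-1.6,-3.6,0.5,0,0,0,100],[-1.6,-3.6,0.5,0,0,0,100],[-1.6,-3.6,0.5,0,0,0,100],[-1.6,-3.6,0.5,0,0,0,100],[-1.6,-3.6,0.3,0,0,0,100],[-0.8,-1.8,0.3,0,0,0,100],[0,0,0,0,0,0,100],[0,0,0,0,0,0,100]]'
python3 -c "
from h import *
need([.461,-.122,.205]); snap('wrist','w1')
im=load('w1')[0]
for p in([.461,-.122,.106],[.461,-.122,.0]): print(proj('w1',np.array(p)))
"
```

```text
time: 2.65
ee_pos: [0.4608, -0.1222, 0.3607]
tcp_rot: [[0.733, -0.681, -0.0], [-0.681, -0.733, -0.001], [0.0, 0.001, -1.0]]
force: [-0.0, 0.0, -0.1]
finger_gap: 0.0856
gripper_force: 0.0
t 2.65 q [ 0.21  0.2  -0.05  2.04  0.01  0.91 -2.16] grip [ 0.4608 -0.1223  0.206 ] gap 0.0856 F [-0.   0.  -0.1] tool z [-3.e-04 -5.e-04 -1.e+00] need cm [-0.   -0.04  0.1 ]
[326.16845438 253.34668821]
[326.23775054 217.873348  ]
```

View pics/w1.png

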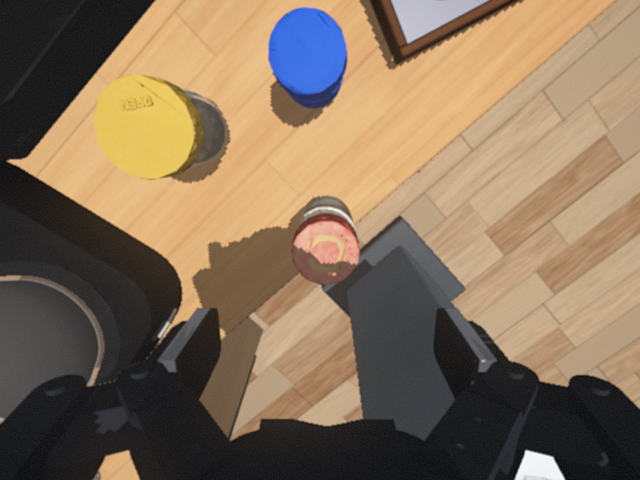

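The wrist view shows the red cap face centred at about (326,252), against a predicted (326,253), so the position holds to about 1 mm. The fingers straddle it, with the gold jar (148,127) and the blue jar (308,50) clear. Next I descend and grip.

```bash
python3 -m pendant '[[0,0,1.2,0,0,0,100],[0,0,2,0,0,0,100],[0,0,2,0,0,0,100],[0,0,2,0,0,0,100],[0,0,2,0,0,0,100],[0,0,2,0,0,0,100],[0,0,1.2,0,0,0,100],[0,0,0.7,0,0,0,100],[0,0,0,0,0,0,100],[0,0,0,0,0,0,0],[0,0,0,0,0,0,0],[0,0,0,0,0,0,0],[0,0,0,0,0,0,0],[0,0,0,0,0,0,0],[0,0,0,0,0,0,0],[0,0,0,0,0,0,0]]'
python3 -c "
from h import *
need([.461,-.122,.205])"
```

```text
time: 4.3
ee_pos: [0.4614, -0.122, 0.2307]
tcp_rot: [[0.731, -0.682, 0.002], [-0.682, -0.731, -0.0], [0.002, -0.001, -1.0]]
force: [0.2, 0.5, 5.7]
finger_gap: 0.043
gripper_force: 60.4
t 4.3 q [ 0.21  0.4  -0.04  2.15  0.03  0.6  -2.18] grip [ 0.4617 -0.1221  0.076 ] gap 0.043 F [0.2 0.5 5.7] tool z [ 1.8e-03 -4.0e-04 -1.0e+00] need cm [ -0.03   0.03 -12.9 ]
```

```bash
python3 -m pendant '[[0,0,-0.5,0,0,0,0],[0,0,-1.2,0,0,0,0],[0,0,-2,0,0,0,0],[0,0,-2,0,0,0,0],[0,0,-2,0,0,0,0],[0,0,-2,0,0,0,0],[0,0,-1.5,0,0,0,0],[0,0,-0.8,0,0,0,0],[0,0,0,0,0,0,0]]'
python3 -c "
from h import *
need([.529,-.412,.195])"
```

```text
time: 5.2
ee_pos: [0.461, -0.122, 0.351]
tcp_rot: [[0.731, -0.683, 0.003], [-0.683, -0.731, -0.001], [0.002, -0.001, -1.0]]
force: [-0.7, -0.2, -1.5]
finger_gap: 0.0426
gripper_force: 61.1
t 5.2 q [ 0.21  0.21 -0.05  2.05  0.01  0.88 -2.17] grip [ 0.4614 -0.1221  0.1963] gap 0.0426 F [-0.7 -0.2 -1.5] tool z [ 2.6e-03 -6.0e-04 -1.0e+00] need cm [24.72 16.57  0.17]
```

```bash
python3 -m pendant '[[1,0.7,0,0,0,0,0],[2,1.4,0,0,0,0,0],[2.4,1.6,0,0,0,0,0],[2.4,1.6,0,0,0,0,0],[2.4,1.6,0,0,0,0,0],[2,1.4,0,0,0,0,0],[1,0.7,0,0,0,0,0],[0,0,0,0,0,0,0],[0,0,0,0,0,0,0]]' >/dev/null
python3 -c "
from h import *
need([.529,-.412,.195]); snap('wrist','w2')"
python3 -m pendant '[[1,0.7,0,0,0,0,0],[2,1.4,0,0,0,0,0],[1,0.7,0,0,0,0,0],[0,0,0,0,0,0,0],[0,0,0,0,0,0,0]]' >/dev/null
python3 -c "
from h import *
need([.529,-.412,.195]); snap('wrist','w3')
for f in('w2','w3'): print(f,[proj(f,np.array(p)).round(1) for p in([.529,-.412,.032],[.556,-.322,.032])])
cv2.imwrite('pics/w23.png',np.hstack([load('w2')[0][:,120:520],load('w3')[0][:,120:520]])[:,:,::-1])"
```

```text
t 6.1 q [ 0.41  0.35  0.03  1.86 -0.01  0.94 -1.87] grip [ 0.4956 -0.2769  0.1942] gap 0.0434 F [-0.6  0.5 -1.1] tool z [-0.0015  0.0014 -1.    ] need cm [11.66  7.6  -0.1 ]
t 6.65 q [ 0.47  0.4   0.04  1.78 -0.02  0.96 -1.8 ] grip [ 0.506  -0.325   0.1948] gap 0.043 F [-0.2  0.8 -1.7] tool z [-5.e-04  9.e-04 -1.e+00] need cm [ 7.62  4.79 -0.03]
w2 [array([433.,  71.]), array([315.8, 131.9])]
w3 [array([390.8, 130.5]), array([280.5, 186.3])]
```

View pics/w23.png

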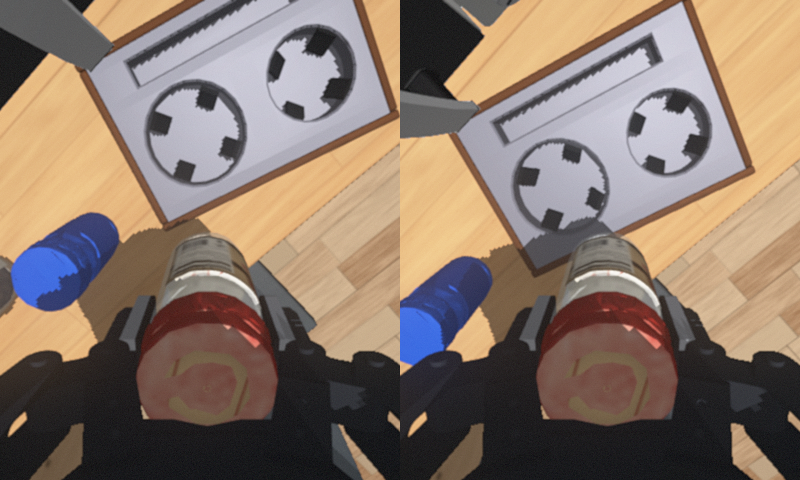

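Both halves show the small cutout, centred near (431,73) in w2 and (389,131) in w3. The jar hangs straight in the fingers. I'll fit the rim and triangulate.

Run:
```python
from m import *
ps=[]
for f,r in(('w2',(380,15,482,130)),('w3',(340,80,440,182))):
    v=cv2.cvtColor(load(f)[0],cv2.COLOR_RGB2HSV)[...,2]; ref=np.median(v[r[1]:r[3],r[0]:r[2]])
    e,b,m=blob(f,r,(0,0,0),(180,255,int(ref*.8))); c=(b[0]+b[2]/2-.5,b[1]+b[3]/2-.5)
    print(f,ref,np.round(e[0],1),np.round(e[1],1),b,onz(f,e[0],.032).round(4)); ps.append((f,e[0]))
print(tri(*ps)); p,r=tri(*ps,('top0',(429,226.3)),('scene0',(350.6,193.9))); print(p.round(4),np.round(r,4))
# jar cap in hand
for f in('w2','w3'):
    R=load(f)[2]; 
need([p[0],p[1],.195])
```

```text
w2 198.0 [438.5  65.9] [ 87.8 123.9] (388, 15, 94, 108) [ 0.529  -0.4169  0.032 ]
w3 206.0 [396.1 127. ] [ 83.3 114.7] (348, 80, 92, 98) [ 0.5282 -0.4165  0.032 ]
(array([ 0.52890046, -0.41588693,  0.03554307]), [0.00035007720305186885, 0.000350077203051796])
[ 0.529  -0.4157  0.0267] [0.0028 0.0021 0.0035 0.0013]
t 6.7 q [ 0.47  0.4   0.04  1.78 -0.02  0.96 -1.8 ] grip [ 0.5061 -0.3245  0.1948] gap 0.0429 F [-0.2  0.2 -1.1] tool z [-4.0e-04  1.1e-03 -1.0e+00] need cm [ 7.89  5.11 -0.03]
```

Run:
```python
from m import *
ps=[]
for f,r in(('w2',(380,18,482,128)),('w3',(340,82,440,180))):
    im=load(f)[0]; v=cv2.cvtColor(im,cv2.COLOR_RGB2HSV); m=((v[...,2]<160)).astype(np.uint8)
    sub=m[r[1]:r[3],r[0]:r[2]]; n,l,st,_=cv2.connectedComponentsWithStats(sub)
    keep=[i for i in range(1,n) if st[i,4]>40 and st[i,0]>0 and st[i,1]>0 and st[i,0]+st[i,2]<sub.shape[1] and st[i,1]+st[i,3]<sub.shape[0]]
    pts=np.argwhere(np.isin(l,keep))[:,::-1].astype(np.int32)+np.array(r[:2],np.int32)
    h=cv2.convexHull(pts.reshape(-1,1,2)); e=cv2.fitEllipse(h); print(f,len(keep),np.round(e[0],1),np.round(e[1],1),cv2.boundingRect(h),onz(f,e[0],.032).round(4)); ps.append((f,e[0]))
print(tri(*ps)); p,r=tri(*ps,('top0',(429,226.3)),('scene0',(350.6,193.9))); print(p.round(4),np.round(r,4))
```

```text
w2 1 [431.2  72.5] [88.  99.1] (387, 24, 90, 98) [ 0.5291 -0.4104  0.032 ]
w3 1 [389.1 132. ] [84.  89.7] (347, 88, 85, 89) [ 0.529  -0.4104  0.032 ]
(array([ 0.52913631, -0.41027378,  0.03256047]), [4.972553793597363e-05, 4.9725537935862734e-05])
[ 0.5288 -0.4115  0.0286] [0.0002 0.0008 0.0011 0.0011]
```

The small cutout is at (0.529, -0.4105, 0.0326), which fits both views and the stated 32 mm. I'll move over it.

```bash
python3 -c "
from h import *
need([.529,-.4105,.195])"
python3 -m pendant '[[0.9,0.6,0,0,0,0,0],[1.7,1.1,0,0,0,0,0],[1.7,1.1,0,0,0,0,0],[1.6,1,0,0,0,0,0],[1,0.6,0,0,0,0,0],[0.6,0.3,0,0,0,0,0],[0,0,0,0,0,0,0],[0,0,0,0,0,0,0],[0,0,0,0,0,0,0]]' >/dev/null
python3 -c "
from h import *
need([.529,-.4105,.195]); snap('top','t2'); snap('scene','s2')
cv2.imwrite('pics/st.png',np.hstack([load('s2')[0][60:360,200:500],load('t2')[0][60:360,280:580]])[:,:,::-1])"
```

```text
t 6.7 q [ 0.47  0.4   0.04  1.78 -0.02  0.96 -1.8 ] grip [ 0.5061 -0.3245  0.1948] gap 0.0429 F [-0.2  0.2 -1.1] tool z [-4.0e-04  1.1e-03 -1.0e+00] need cm [ 7.54  4.73 -0.03]
t 7.6 q [ 0.55  0.5   0.06  1.61 -0.04  1.03 -1.69] grip [ 0.529  -0.41    0.1951] gap 0.0435 F [-0.4 -0.5 -1.8] tool z [-1.e-04  7.e-04 -1.e+00] need cm [0.03 0.04 0.01]
```

View pics/st.png

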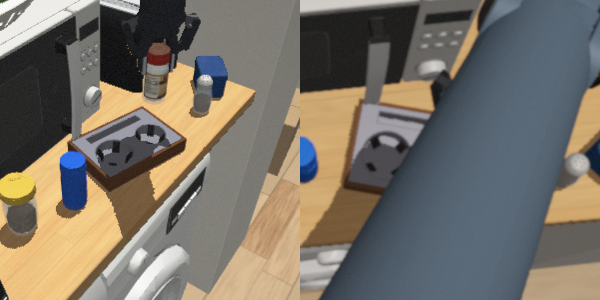

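The scene crop shows the jar (155,75) hanging upright over the tray, clear of the microwave handle. The arm hides it from the top camera. I'll lower it into the mouth.

```bash
python3 -m pendant '[[0,0,1,0,0,0,0],[0,0,1.6,0,0,0,0],[0,0,1.6,0,0,0,0],[0,0,1.6,0,0,0,0],[0,0,1.2,0,0,0,0],[0,0,0.8,0,0,0,0],[0,0,0.6,0,0,0,0],[0,0,0.5,0,0,0,0],[0,0,0.3,0,0,0,0],[0,0,0,0,0,0,0]]'
python3 -c "
from h import *
need([.529,-.4105,.086])"
```

```text
time: 8.7
ee_pos: [0.5288, -0.4112, 0.2576]
tcp_rot: [[0.731, -0.683, 0.0], [-0.683, -0.731, -0.0], [0.0, 0.0, -1.0]]
force: [-0.4, -0.1, -1.1]
finger_gap: 0.0432
gripper_force: 61.1
t 8.7 q [ 0.56  0.6   0.06  1.68 -0.04  0.86 -1.69] grip [ 0.5288 -0.4112  0.1029] gap 0.0432 F [-0.4 -0.1 -1.1] tool z [ 0. -0. -1.] need cm [-0.04 -0.06  1.69]
```

Jar bottom is about 5 mm below the mouth, with no contact. I'll press on slowly in small steps.

```bash
python3 -m pendant '[[0,-0.05,0.2,0,0,0,0],[0,0,0.3,0,0,0,0],[0,0,0.3,0,0,0,0],[0,0,0.3,0,0,0,0],[0,0,0.2,0,0,0,0],[0,0,0.2,0,0,0,0],[0,0,0,0,0,0,0],[0,0,0,0,0,0,0]]'
python3 -c "
from h import *
need([.529,-.4105,.086])"
```

```text
time: 9.5
ee_pos: [0.5298, -0.4111, 0.2449]
tcp_rot: [[0.731, -0.683, 0.003], [-0.683, -0.731, -0.001], [0.003, -0.001, -1.0]]
force: [-1.9, 1.9, 8.5]
finger_gap: 0.0428
gripper_force: 61.9
t 9.5 q [ 0.56  0.62  0.05  1.69 -0.04  0.84 -1.69] grip [ 0.5302 -0.4112  0.0902] gap 0.0428 F [-1.9  1.9  8.5] tool z [ 0.0025 -0.0012 -1.    ] need cm [-0.14  0.03  0.42]
```

```bash
python3 -m pendant '[[0,0,0.2,0,0,0,0],[0,0,0.2,0,0,0,0],[0,0,0,0,0,0,0],[0,0,0,0,0,0,0]]' | sed -n '2p;4p'
python3 -m pendant '[[0,0,0.2,0,0,0,0],[0,0,0.2,0,0,0,0],[0,0,0,0,0,0,0],[0,0,0,0,0,0,0]]' | sed -n '2p;4p'
python3 -c "
from h import *
need([.529,-.4105,.086])"
```

```text
ee_pos: [0.53, -0.4113, 0.2407]
force: [-0.3, 1.5, 8.0]
ee_pos: [0.5302, -0.4115, 0.2406]
force: [-6.0, 5.8, 27.2]
t 10.3 q [ 0.56  0.62  0.05  1.69 -0.04  0.83 -1.69] grip [ 0.5308 -0.4119  0.0859] gap 0.0436 F [-6.   5.8 27.2] tool z [ 0.0042 -0.0024 -1.    ] need cm [-0.23  0.02 -0.01]
```

It is seated: the descent stopped at the expected height (0.0859) and the force rose from 8 to 27 N. I'll ease off, open and withdraw.

```bash
python3 -m pendant '[[0,0,-0.3,0,0,0,0],[0,0,0,0,0,0,0],[0,0,0,0,0,0,100],[0,0,0,0,0,0,100],[0,0,0,0,0,0,100],[0,0,0,0,0,0,100],[0,0,0,0,0,0,100],[0,0,0,0,0,0,100],[0,0,-0.6,0,0,0,100],[0,0,-1.5,0,0,0,100],[0,0,-2,0,0,0,100],[0,0,-3,0,0,0,100],[0,0,-3,0,0,0,100],[0,0,-3,0,0,0,100],[0,0,-2,0,0,0,100],[0,0,-1,0,0,0,100],[0,0,0,0,0,0,100],[0,0,0,0,0,0,100]]'
python3 -c "
from h import *
snap('wrist','w4'); snap('scene','s4')
p=[.529,-.4105]
print([proj(f,np.array(p+[z])).round(1) for f in('w4','s4') for z in(.116,.032)])
cv2.imwrite('pics/end.png',np.hstack([load('w4')[0][60:460,120:520],cv2.resize(load('s4')[0][100:300,180:380],(400,400))])[:,:,::-1])"
```

```text
time: 12.1
ee_pos: [0.5289, -0.4106, 0.3981]
tcp_rot: [[0.731, -0.682, -0.001], [-0.682, -0.731, 0.001], [-0.001, 0.0, -1.0]]
force: [-0.9, 0.7, -0.3]
finger_gap: 0.0854
gripper_force: 0.0
[array([326.6, 241. ]), array([326.6, 216.1]), array([352.9, 158.9]), array([349.8, 192.7])]
```

View pics/end.png

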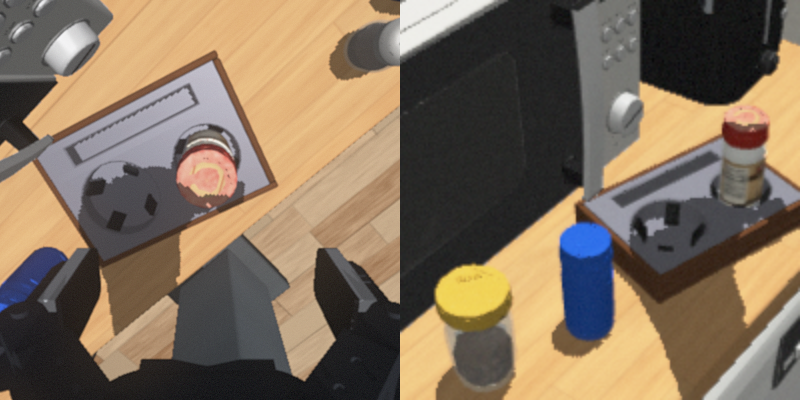

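The jar stands upright in the small cutout. The cap centre is at about (327,238) in the wrist view and (353,160) in the scene, matching a seated cap top at 0.116 m, (326.6,241) and (352.9,158.9). The gold and blue jars are undisturbed and the gripper is clear, so I'm handing in.

```bash
python3 -c "
from station import robot
print(robot.job_done())"
```

```text
the job is handed in; nothing more can be done
None
```

The red-capped jar stands upright, pressed fully home in the small right-hand cutout and released; the gold-lid jar is still standing, and I handed the job in at about 12 s of the 38 s (the hand-in returned no verdict).

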